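Transfer a row of sample pots to the rack in reverse order

TASK

Move the four sample pots, one after another, from their row of coloured stands into the four places of the white rack, in reverse order: seen from the robot, the leftmost pot of the row goes into the rightmost place of the rack, the second from the left into the second from the right, and so on. Keep every pot upright, set it down without dropping it, and leave each one standing on the floor of its place, let go.

Things in the scene. Friction and masses are not known exactly. Their poses are not given: they have to be found in the camera images.
- red_pot (a point): centre (half-way up, on the axis) of the loose sample pot with the red screw lid: an upright closed cylinder 42 mm in diameter and 68 mm tall, white body with a pale label below, ribbed red lid on top (upper 16 mm), about 60 g; z axis up. It starts in the red stand, its underside 14 mm above the bench, its top 82 mm above the bench.
- yellow_pot (a point): centre (half-way up, on the axis) of the loose sample pot with the yellow screw lid: an upright closed cylinder 42 mm in diameter and 68 mm tall, white body with a pale label below, ribbed yellow lid on top (upper 16 mm), about 60 g; z axis up. It starts in the yellow stand, its underside 14 mm above the bench, its top 82 mm above the bench.
- green_pot (a point): centre (half-way up, on the axis) of the loose sample pot with the green screw lid: an upright closed cylinder 42 mm in diameter and 68 mm tall, white body with a pale label below, ribbed green lid on top (upper 16 mm), about 60 g; z axis up. It starts in the green stand, its underside 14 mm above the bench, its top 82 mm above the bench.
- blue_pot (a point): centre (half-way up, on the axis) of the loose sample pot with the blue screw lid: an upright closed cylinder 42 mm in diameter and 68 mm tall, white body with a pale label below, ribbed blue lid on top (upper 16 mm), about 60 g; z axis up. It starts in the blue stand, its underside 14 mm above the bench, its top 82 mm above the bench.
- stand_red: red round single-pot stand, fixed on the dark rail: a shallow cup 68 mm across and 18 mm tall with a recess 58 mm across and 10 mm deep; its rim is 24 mm above the bench. Origin: centre of its underside, 6 mm above the bench. It never moves, so it still marks where in the row the red pot began.
- stand_yellow: yellow round single-pot stand, fixed on the dark rail: a shallow cup 68 mm across and 18 mm tall with a recess 58 mm across and 10 mm deep; its rim is 24 mm above the bench. Origin: centre of its underside, 6 mm above the bench. It never moves, so it still marks where in the row the yellow pot began.
- stand_green: green round single-pot stand, fixed on the dark rail: a shallow cup 68 mm across and 18 mm tall with a recess 58 mm across and 10 mm deep; its rim is 24 mm above the bench. Origin: centre of its underside, 6 mm above the bench. It never moves, so it still marks where in the row the green pot began.
- stand_blue: blue round single-pot stand, fixed on the dark rail: a shallow cup 68 mm across and 18 mm tall with a recess 58 mm across and 10 mm deep; its rim is 24 mm above the bench. Origin: centre of its underside, 6 mm above the bench. It never moves, so it still marks where in the row the blue pot began.
- rail: dark flat rail of the starting row, 80 x 312 x 6 mm, fixed on the bench; origin at the centre of its underside (bench height), y axis along the row, pointing to the robot's left, x axis away from the robot. The four stands sit on it in any order, centred at y = +111, +37, -37 and -111 mm, x = 0. Tall tray stacks stand right of the rows (y < -0.17 m, x > 0.47 m).
- rack: white plastic rack to be filled, 80 x 312 x 22 mm (plus a 10 mm grip at each end), fixed on the bench; origin at the centre of its underside (bench height), y axis along the row, pointing to the robot's left, x axis across it, away from the robot. Four empty square places with dark floors, 60 x 60 mm, 16 mm deep, centred at y = +111, +37, -37 and -111 mm, x = 0; their floors are 6 mm above the bench, so a seated pot has its centre 40 mm and its top 74 mm above the bench.
Not all that is in view belongs to the job. What is shaped like the part that bears green_pot but black is not meant. Leave any orange look-alike of the part that bears blue_pot alone.

How it is judged:
By the outcome, as a careful person would: the job done as asked, in the order asked, and still so for the second after the job is handed in, with the robot touching nothing.
It also fails if it takes over 96 s, if anything falls off the work surface, if the arm or the gripper's body presses on something with over 40 N, if the wrist force passes 120 N, or if a joint passes its speed limit or range.

ROBOT

A 6-joint arm with a two-finger parallel gripper is mounted at the origin on a cart in front of the work surface, level with it; the furniture and walls round the work are solid. World frame = base frame: x ahead of the robot, y to its left, z up, the work surface at z = 0. Lengths are in mm, angles in rad, forces in N, time in s.
With the tool pointing down it reaches from about 350 to 850 mm from the base axis. Payload 8.1 kg.
Tool frame: the origin (TCP) lies midway between the tips of the shut fingers; the grasp point (between the pads) lies 19 mm behind it (bot.grasp_offset is the distance from the TCP to the grasp point, in mm); z points along the fingers, y is the line along which they close (so a half turn about z gives the same grasp; the last joint's range is limited). The gripper opens to 85 mm and grips with 20 to 120 N. Pads are 22 mm wide; open, the fingers measure 114 mm over their backs; the gripper's body (76 mm by 85 mm) begins 54 mm behind the grasp point. The pads swing forward as they close: fully open they stand 13 mm farther back than shut.
Start: joints at [-1.369, 0.13, 1.488, -0, 1.523, -0.085], TCP at [169.751, -575.491, 231.292] pointing down, gripper open.
Joint ranges: [-2.96, 2.96], [-0.89, 2.26], [0.02, 2.5], [-1.34, 4.48], [0, 2.73], [-2.66, 2.66]. Speed limits (rad/s): [2.39, 2.39, 2.79, 3.14, 3.14, 3.14].

INTERFACE

Orientations are given as [roll, pitch, yaw] about the fixed x, y, z axes, in that order (R = Rz(yaw) Ry(pitch) Rx(roll)).
In Python, from bench import bot, imaging gives the robot as it stands.
- The arm moves only by the tool send_rows, never from a script. Its argument "plan" is text: rows parted by semicolons, each of 7 numbers parted by spaces: the turn, a rotation vector about the world's x, y, z in rad, then the shift along the world's x, y, z in mm, then the finger opening in mm, from 0 to 85.4. In form: wx wy wz dx dy dz gripper; .... A call has exactly 8 rows; each row shifts and turns the commanded pose from where the row before left it; what a row does not reach is not made up. A row lasts 1/10 s, in which the tool goes at most 50 mm and 8.59 degrees, less where a joint would pass 70% of its speed; a pose out of reach is approached as far as the arm can. A call is refused whole if a number of a shift passes 50 or a number of a turn 0.15, either way. A call with a gripper value outside its range is refused whole. The fingers move at their own pace and stop on an object; "grip_force" is the grip in N (left out, the last holds). Time passes only in rows, so rows that do not move let the fingers close, or fill a call up. It gives the time, the measured TCP pose, the force, the opening and the grip force at its end, in the units of the state.
- bot.read_state(): the state, without advancing time (a new reading comes with each control period).
- imaging.read_camera(name): name is "side" or "top"; returns a dict with "frame" (400x640x3 uint8, blue, green, red), "K" (3x3 intrinsics, pixels), "view" (4x4, takes a point from world to camera coordinates). Camera axes: x right, y up, looking along -z (the intrinsics and any distortion apply to the point x, -y, -z); pixel columns grow to the right and rows downward; lengths in mm; the calibration is good to about 2 mm. A picture is of the moment at which its call begins. There is no depth.
- bot.job_done(): hands the job in; it is judged then, once.
The state is a dict: "clock": time; "joints": joint angles; "dq": joint speeds; "effort": joint torques, N m; "ee_pos": TCP position; "tool_rot": TCP orientation; "contact_force": force on the tool from outside, world axes, zero at the start; "ft_torque": the same for the moment, N m; "finger_gap": opening from 0.0 (shut) to 1.0 (fully open); "grasp_force": force on a finger pad.
Only numpy, scipy, OpenCV 4.12 (cv2) and the standard library are available. Lean on these libraries where they do the work, as an engineer would, in place of code of your own. Each camera call takes 0.05 s, during which the arm holds its last target. There are 200 camera calls.

## Working session

There is one attempt and no reset: what is moved stays moved. The work goes in short steps, Python scripts to look and compute and a tool call to move; the robot and the scene stay as the last step left them, time stands still between calls to the robot, and variables do not carry over. Pictures are saved under pics/ and viewed, at most 14 in all, crops included, and the job is handed in when it is done.

Besides the shell and the picture viewer there is one more tool, called after "Emit:" as a command line: name --argument value ..., lists and objects as JSON in quotes. send_rows: Moves the arm, as the interface text tells. Its arguments: {"type":"object","properties":{"plan":{"type":"string"},"grip_force":{"type":"number"}},"required":["plan"]}

```bash
mkdir -p pics; ls; python3 - <<'E'
from bench import bot, imaging
import cv2,numpy as np
print(bot.read_state())
for n in("top","side"):
    c=imaging.read_camera(n); cv2.imwrite(f"pics/{n}0.png",c["frame"]); print(n,c["K"],c["view"],c.keys())
E
```

```text
pics
{'clock': 0.0, 'joints': array([-1.36939351e+00,  1.31142314e-01,  1.48926456e+00, -2.96567883e-05,
        1.52301007e+00, -8.54104330e-02]), 'dq': array([0.000323  , 0.0005264 , 0.00075714, 0.00097992, 0.0009759 ,
       0.00085723]), 'effort': array([ 4.78547823e-03, -5.69397533e+01, -5.00542295e+01,  8.47995739e-05,
        1.50554627e-02, -2.27523003e-05]), 'ee_pos': array([ 169.63374918, -574.95221249,  230.26377709]), 'tool_rot': array([-3.13977249e+00, -1.26111687e-04,  2.86814580e-01]), 'contact_force': array([ 0.40487022, -1.10471668,  0.64571198]), 'ft_torque': array([-0.01727517,  0.0021761 , -0.05020205]), 'grasp_force': 0.0, 'finger_gap': 1.0016635052294727}
top [[434.54367023   0.         318.13019868]
 [  0.         434.54367023 197.14174879]
 [  0.           0.           1.        ]] [[ 1.05455602e-02 -9.99943498e-01  1.33889863e-03  2.11822463e+02]
 [ 9.76702256e-01  1.05874470e-02  2.14337606e-01 -4.97853368e+02]
 [-2.14339671e-01 -9.52604811e-04  9.76758721e-01 -9.83650218e+02]
 [ 0.00000000e+00  0.00000000e+00  0.00000000e+00  1.00000000e+00]] dict_keys(['frame', 'K', 'view'])
side [[391.15317061   0.         319.35981241]
 [  0.         391.15317061 201.39176769]
 [  0.           0.           1.        ]] [[-8.69980789e-01 -4.93038456e-01  6.81963916e-03  5.50833175e+02]
 [ 3.28869223e-01 -5.69883346e-01  7.53045820e-01 -8.92615219e+01]
 [-3.67394150e-01  6.57378166e-01  6.57932737e-01 -1.00066972e+03]
 [ 0.00000000e+00  0.00000000e+00  0.00000000e+00  1.00000000e+00]] dict_keys(['frame', 'K', 'view'])
```

View pics/top0.png

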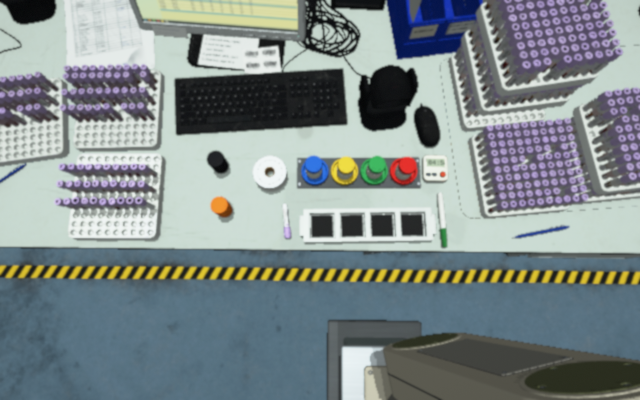

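View pics/side0.png

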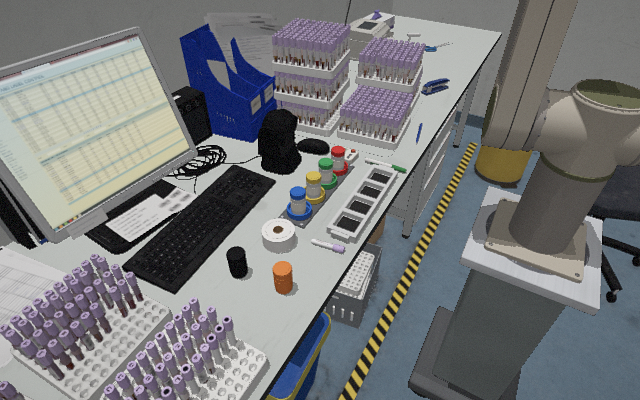

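The top view shows the row from the left: blue (314,170), yellow (345,170), green (376,169), red (404,169). The rack's places are at about (321,225) to (413,224). The black and orange cylinders are decoys.

```bash
python3 - <<'E'
import cv2
a=cv2.imread("pics/top0.png")[145:255,280:460]
cv2.imwrite("pics/topc.png",cv2.resize(a,(792,484),interpolation=cv2.INTER_CUBIC))
a=cv2.imread("pics/side0.png")[130:250,270:420]
cv2.imwrite("pics/sidec.png",cv2.resize(a,(750,600),interpolation=cv2.INTER_CUBIC))
E
```

```text
(no output)
```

View pics/topc.png

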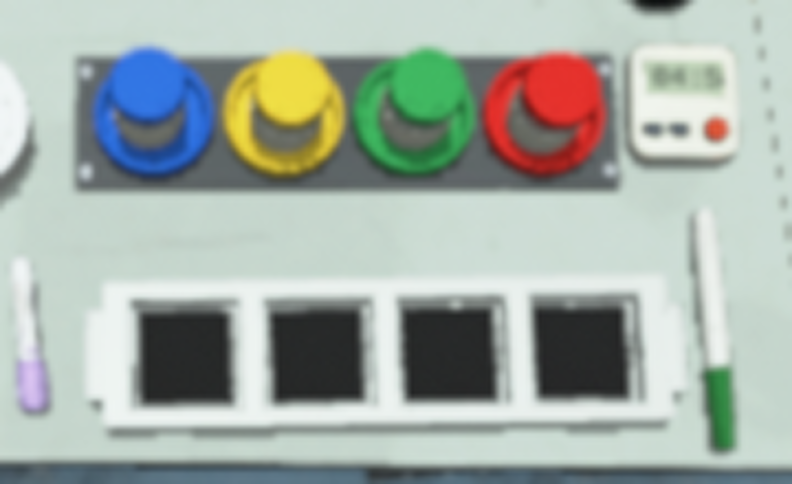

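View pics/sidec.png

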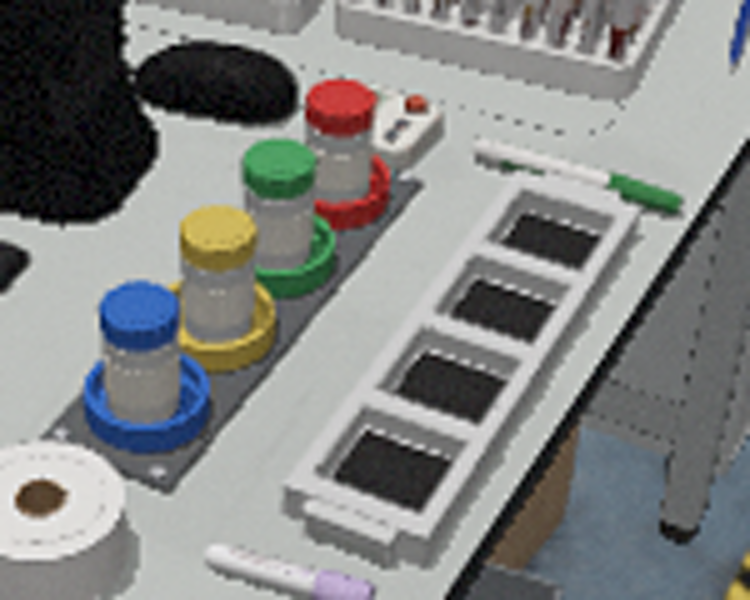

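The crops give clear lid-top centres and rack openings. I'll turn these into positions and cross-check with the side view.

```bash
cat > h.py <<'E'
import numpy as np
from bench import bot, imaging
def cam(n):
    return imaging.read_camera(n)
def w(c,u,v,z):
    K,V=c["K"],c["view"]; R,t=V[:3,:3],V[:3,3]
    d=R.T@np.array([(u-K[0,2])/K[0,0],-(v-K[1,2])/K[1,1],-1]); o=-R.T@t
    return (o+d*(z-o[2])/d[2])[:2]
E
python3 - <<'E'
from h import *
import numpy as np
T=cam("top");S=cam("side")
t=lambda u,v,z:w(T,(u+.5)/4.4-.5+280,(v+.5)/4.4-.5+145,z).round(1)
s=lambda u,v,z:w(S,(u+.5)/5-.5+270,(v+.5)/5-.5+130,z).round(1)
for n,a,b in[("b",(147,86),(140,304)),("y",(291,88),(219,230)),("g",(428,86),(279,162)),("r",(564,89),(341,101))]: print(n,t(*a,82),s(*b,82))
for n,a in[("b",(153,113)),("y",(285,114)),("g",(415,115)),("r",(545,115))]:print("stand",n,t(*a,24))
for a in[(78,58),(613,55),(620,187),(77,188)]:print("rail",t(*a,6))
for a in[(186,353),(318,352),(452,351),(585,349)]:print("hole",t(*a,22))
for a in[(105,284),(663,276),(670,412),(107,426)]:print("rackcorner",t(*a,22))
for a in[(516,185),(640,215),(410,545),(287,490)]:print("rackcorner side",s(*a,22))
for n,v in [("b",(147,86)),("y",(291,88)),("g",(428,86)),("r",(564,89))]:pass
E
```

```text
b [569. 230.] [567.8 229.8]
y [568.7 152.8] [564.1 155.5]
g [570.6  79.2] [566.5  84.4]
r [569.7   6.3] [564.7  12.3]
stand b [570.5 227.2]
stand y [570.7 152.5]
stand g [570.9  78.9]
stand r [571.7   5.2]
rail [608.2 271.3]
rail [613.5 -39. ]
rail [534.7 -39.9]
rail [530.7 270.2]
hole [433.8 207.3]
hole [435.1 134.5]
hole [436.5  60.5]
hole [438.4 -13. ]
rackcorner [472.  252.7]
rackcorner [479.9 -58. ]
rackcorner [404.  -58.4]
rackcorner [393.  250.2]
rackcorner side [470.4 -41.2]
rackcorner side [394.2 -50.4]
rackcorner side [394.8 260.5]
rackcorner side [465.4 257.2]
```

Pots are at about x=569, y=230/154/81/8, and the rack places at about x=434–438, y=207/134/60/-13. I'll have the fingers close along x, which is free of neighbours.

Emit:
send_rows --plan "0 0 0.054 16.5 33.5 0 85; 0 0 0.054 16.5 33.5 0 85; 0 0 0.054 16.5 33.5 0 85; 0 0 0.054 16.5 33.5 0 85; 0 0 0.054 16.5 33.5 0 85; 0 0 0.054 16.5 33.5 0 85; 0 0 0.054 16.5 33.5 0 85; 0 0 0.054 16.5 33.5 0 85" --grip_force 30

```text
clock: 1.0
ee_pos: [302.1, -306.0, 231.2]
tool_rot: [3.141, -0.0, 0.721]
contact_force: [-0.3, 0.4, 0.2]
finger_gap: 0.992
grasp_force: 0.0
```

Emit:
send_rows --plan "0 0 0.054 16.5 33.5 0 85; 0 0 0.054 16.5 33.5 0 85; 0 0 0.054 16.5 33.5 0 85; 0 0 0.054 16.5 33.5 0 85; 0 0 0.054 16.5 33.5 0 85; 0 0 0.054 16.5 33.5 0 85; 0 0 0.054 16.5 33.5 0 85; 0 0 0.054 16.5 33.5 0 85"

```text
clock: 1.8
ee_pos: [434.1, -37.9, 231.3]
tool_rot: [3.141, -0.0, 1.153]
contact_force: [-0.1, 0.3, 0.1]
finger_gap: 0.995
grasp_force: 0.0
```

Emit:
send_rows --plan "0 0 0.054 16.5 33.5 0 85; 0 0 0.054 16.5 33.5 0 85; 0 0 0.054 16.5 33.5 0 85; 0 0 0.054 16.5 33.5 -10 85; 0 0 0.054 16.5 33.5 -10 85; 0 0 0.054 16.5 33.5 -15 85; 0 0 0.054 16.5 33.5 -15 85; 0 0 0 0 0 0 85"

```text
clock: 2.6
ee_pos: [548.2, 198.2, 177.3]
tool_rot: [-3.136, 0.0, 1.534]
contact_force: [-1.0, -1.6, -0.0]
finger_gap: 0.993
grasp_force: 0.0
```

Emit:
send_rows --plan "0 0 0.04 10 18 -10 85; 0 0 0 10 17 -10 85; 0 0 0 0 0 -15 85; 0 0 0 0 0 -10 85; 0 0 0 0 0 0 85; 0 0 0 0 0 0 85; 0 0 0 0 0 0 85; 0 0 0 0 0 0 85"

```text
clock: 3.4
ee_pos: [569.8, 229.8, 137.4]
tool_rot: [3.14, -0.0, 1.568]
contact_force: [-0.6, 0.2, 0.2]
finger_gap: 0.994
grasp_force: 0.0
```

```bash
python3 - <<'E'
from h import *
import cv2
s=bot.read_state();print(s["ee_pos"],s["tool_rot"],s["joints"])
a=cam("side")["frame"][80:260,250:450]
b=cam("top")["frame"][120:280,260:460]
cv2.imwrite("pics/a1.png",np.hstack([cv2.resize(a,(400,360),interpolation=2),cv2.resize(b,(400,360),interpolation=2)]))
E
```

```text
[569.78129754 229.79420976 137.42002199] [ 3.14001185e+00 -4.70229436e-04  1.56823720e+00] [ 2.99929677e-01  2.27349052e-01  1.55320908e+00 -2.25377286e-05
  1.35938541e+00  3.02493890e-01]
```

View pics/a1.png

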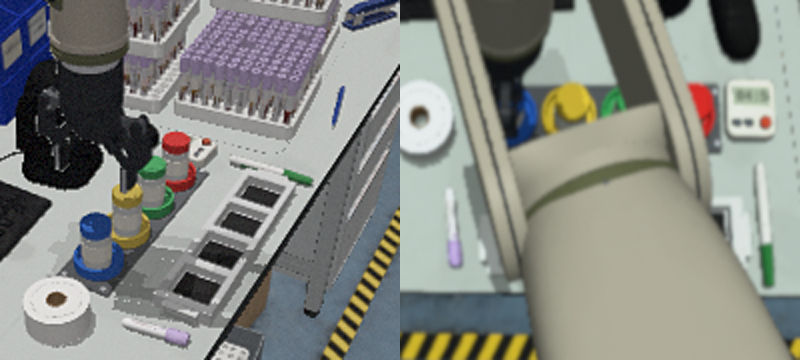

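The near finger is at crop (130,190), about 42 mm on the robot's side of blue, which is what an opening along x should look like. I'll descend and grip.

Emit:
send_rows --plan "0 0 0 0 0 -20 85; 0 0 0 0 0 -20 85; 0 0 0 0 0 -20 85; 0 0 0 0 0 -20 85; 0 0 0 0 0 -10 85; 0 0 0 0 0 -9 85; 0 0 0 0 0 0 85; 0 0 0 0 0 0 70"

```text
clock: 4.3
ee_pos: [569.8, 230.2, 38.0]
tool_rot: [3.141, -0.0, 1.569]
contact_force: [0.9, -0.5, -0.3]
finger_gap: 0.85
grasp_force: 0.0
```

Emit:
send_rows --plan "0 0 0 0 0 0 60; 0 0 0 0 0 0 50; 0 0 0 0 0 0 45; 0 0 0 0 0 0 40; 0 0 0 0 0 0 36; 0 0 0 0 0 0 36; 0 0 0 0 0 0 36; 0 0 0 0 0 0 36"

```text
clock: 5.1
ee_pos: [569.8, 230.1, 38.0]
tool_rot: [3.141, -0.0, 1.569]
contact_force: [-0.2, -0.2, 5.4]
finger_gap: 0.484
grasp_force: 30.5
```

```bash
python3 - <<'E'
from h import *
import cv2
s=bot.read_state();print(s["ee_pos"],s["contact_force"],s["grasp_force"],s["finger_gap"]*85.4)
a=cam("side")["frame"][100:260,250:450]
cv2.imwrite("pics/a2.png",cv2.resize(a,(750,600),interpolation=2))
E
```

```text
[569.75787763 230.14717748  38.01601335] [-0.23253084 -0.18065746  5.44882821] 30.517830848693848 41.32457881143283
```

View pics/a2.png

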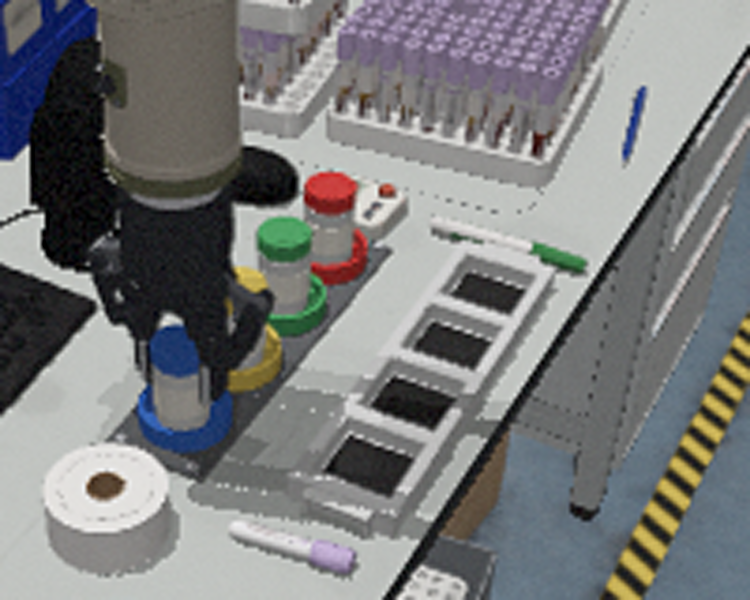

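Blue is gripped (41.3 mm). I'll lift and carry it to the rightmost place.

Emit:
send_rows --plan "0 0 0 0 0 8 36; 0 0 0 0 0 15 36; 0 0 0 0 0 20 36; 0 0 0 0 0 22 36; 0 0 0 0 0 20 36; 0 0 0 0 0 10 36; 0 0 0 -5 -8 0 36; 0 0 0 -10 -18 0 36"

```text
clock: 5.95
ee_pos: [553.9, 204.2, 132.0]
tool_rot: [3.141, -0.0, 1.57]
contact_force: [0.1, -1.0, -1.3]
finger_gap: 0.479
grasp_force: 30.5
```

Emit:
send_rows --plan "0 0 0.01 -15 -28 0 36; 0 0 0.01 -17 -32 0 36; 0 0 0 -18 -33 0 36; 0 0 0 -18 -33 0 36; 0 0 0 -17 -32 0 36; 0 0 0 -15 -28 0 36; 0 0 0 -12 -20 0 36; 0 0 0 -6 -11 0 36"

```text
clock: 6.75
ee_pos: [434.2, -14.5, 131.0]
tool_rot: [-3.139, 0.0, 1.587]
contact_force: [0.1, 1.1, -0.7]
finger_gap: 0.487
grasp_force: 30.5
```

Emit:
send_rows --plan "0 0 0 0 0 -10 36; 0 0 0 0 0 -15 36; 0 0 0 0 0 -15 36; 0 0 0 0 0 -15 36; 0 0 0 0 0 -15 36; 0 0 0 0 0 -5 36; 0 0 0 0 0 0 36; 0 0 0 0 0 0 36"

```text
clock: 7.55
ee_pos: [436.5, -12.6, 57.5]
tool_rot: [3.142, -0.0, 1.589]
contact_force: [0.7, -0.5, -0.7]
finger_gap: 0.484
grasp_force: 30.5
```

```bash
python3 - <<'E'
from h import *
import cv2
s=bot.read_state();print(s["ee_pos"],s["contact_force"],s["grasp_force"],s["finger_gap"]*85.4)
a=cam("side")["frame"][130:250,300:440]
b=cam("top")["frame"][150:270,280:460]
cv2.imwrite("pics/a3.png",np.vstack([cv2.resize(a,(700,600),interpolation=2)]))
cv2.imwrite("pics/a3t.png",cv2.resize(b,(720,480),interpolation=2))
E
```

```text
[436.4994991  -12.64270125  57.46122548] [ 0.69343055 -0.50126629 -0.70005777] 30.50674259662628 41.29979884740798
```

View pics/a3.png

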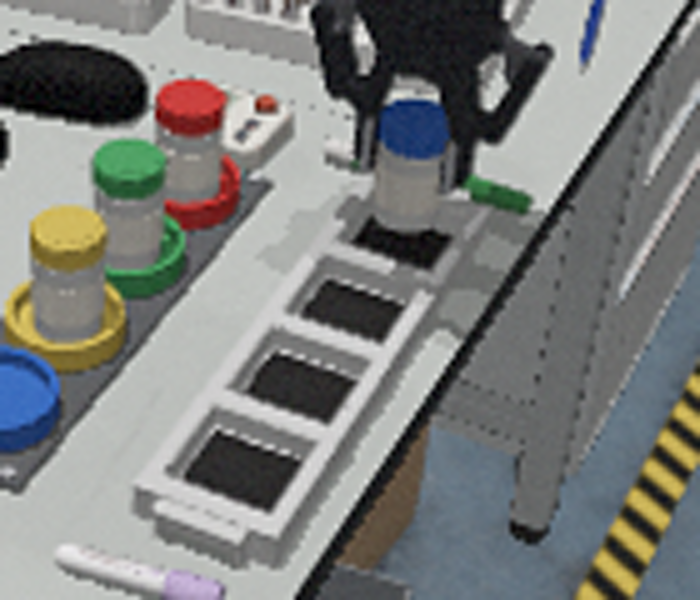

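The pot hangs over the rightmost place, with its bottom at (408,212) and the dark floor around (403,243). I'll check the offset numerically with the side camera before lowering.

```bash
python3 - <<'E'
from h import *
import cv2
S=cam("side");s=lambda u,v,z:w(S,(u+.5)/5-.5+300,(v+.5)/5-.5+130,z).round(1)
print("lid top",s(414,115,101.5))
print("hole1",s(244,457,22))
def P(p):
    q=S["view"][:3,:3]@p+S["view"][:3,3]; u=S["K"]@np.array([q[0],-q[1],-q[2]]); return u[:2]/u[2]
a=S["frame"].copy(); a=cv2.resize(a[130:250,300:440],(700,600),interpolation=2)
yaw=.021;R=np.array([[np.cos(yaw),-np.sin(yaw)],[np.sin(yaw),np.cos(yaw)]])
for (cx,cy),col in(((436,97.3),(0,0,255)),((432,102),(0,255,0))):
  for y in(111,37,-37,-111):
    p=[]
    for dx,dy in((-30,-30),(30,-30),(30,30),(-30,30)):
        q=R@[dx,y+dy]+[cx,cy]; uv=P(np.array([*q,22]));p.append((uv-[300,130]+.5)*5-.5)
    cv2.polylines(a,[np.int32(p)],True,col,1)
cv2.imwrite("pics/a4.png",a)
E
```

```text
lid top [436.5 -11.8]
hole1 [429.2 208.7]
```

View pics/a4.png

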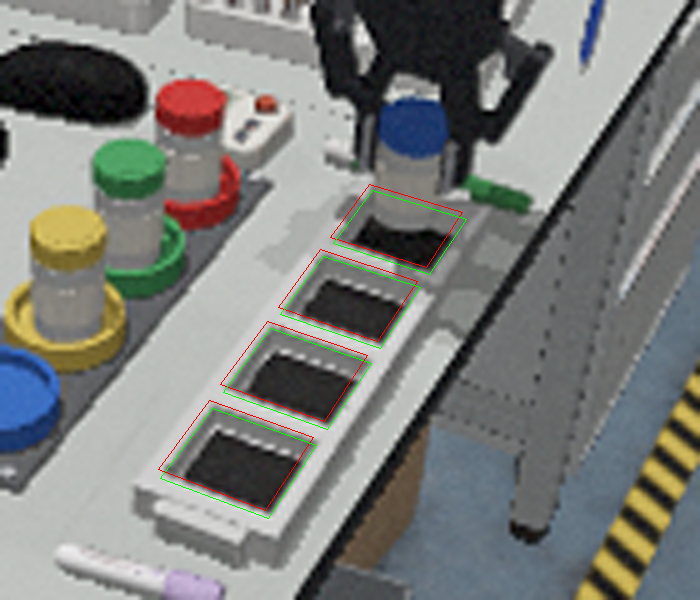

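The red outline (top-view estimate) fits within about 2 mm, so the pot is well centred. I'm lowering it.

Emit:
send_rows --plan "0 0 0 0 0 -8 36; 0 0 0 0 0 -8 36; 0 0 0 0 0 -5 36; 0 0 0 0 0 -3 36; 0 0 0 0 0 -2 36; 0 0 0 0 0 -1 36; 0 0 0 0 0 0 36; 0 0 0 0 0 0 36"

```text
clock: 8.5
ee_pos: [436.5, -13.0, 30.5]
tool_rot: [3.141, 0.0, 1.589]
contact_force: [0.1, 0.4, -0.5]
finger_gap: 0.483
grasp_force: 30.5
```

Emit:
send_rows --plan "0 0 0 0 0 -0.5 36; 0 0 0 0 0 -0.5 36; 0 0 0 0 0 0 36; 0 0 0 0 0 0 41; 0 0 0 0 0 0 44; 0 0 0 0 0 0 50; 0 0 0 0 0 0 65; 0 0 0 0 0 0 85"

```text
clock: 9.3
ee_pos: [436.2, -13.0, 29.2]
tool_rot: [-3.142, -0.0, 1.589]
contact_force: [-0.1, 0.1, -0.6]
finger_gap: 0.9
grasp_force: 0.0
```

Emit:
send_rows --plan "0 0 0 0 0 0 85; 0 0 0 0 0 0 85; 0 0 0 0 0 10 85; 0 0 0 0 0 25 85; 0 0 0 0 0 25 85; 0 0 0 0 0 25 85; 0 0 0 0 0 15 85; 0 0 0 0 0 0 85"

```text
clock: 10.1
ee_pos: [438.3, -13.3, 132.7]
tool_rot: [3.136, 0.001, 1.589]
contact_force: [0.5, -0.4, -0.6]
finger_gap: 0.995
grasp_force: 0.0
```

Emit:
send_rows --plan "0 0 0 10 13 0 85; 0 0 0 20 25 0 85; 0 0 0 22 28 0 85; 0 0 0 22 28 0 85; 0 0 0 22 28 0 85; 0 0 0 20 25 0 85; 0 0 -0.01 14 18 0 85; 0 0 -0.01 0 0 0 85"

```text
clock: 10.9
ee_pos: [566.7, 154.1, 128.1]
tool_rot: [-3.141, -0.0, 1.57]
contact_force: [-0.8, -0.2, 0.7]
finger_gap: 0.997
grasp_force: 0.0
```

```bash
python3 - <<'E'
from h import *
import cv2
s=bot.read_state();print(s["ee_pos"],s["contact_force"],s["grasp_force"],s["finger_gap"]*85.4)
a=cam("side")["frame"][130:250,300:440]
cv2.imwrite("pics/a5.png",cv2.resize(a,(700,600),interpolation=2))
E
```

```text
[566.69898044 154.06661494 128.06829938] [-0.78688882 -0.170299    0.70636812] 0.0 85.14542563527773
```

View pics/a5.png

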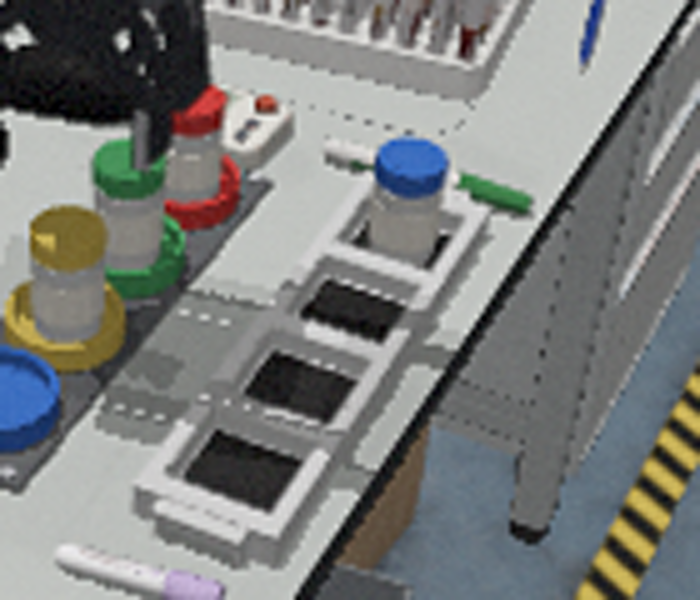

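Blue is upright and seated in the rightmost place, lid at (412,165). Yellow next.

Emit:
send_rows --plan "0 0 0 1 0 0 85; 0 0 0 1 1 -20 85; 0 0 0 0 0 -20 85; 0 0 0 0 0 -20 85; 0 0 0 0 0 -20 85; 0 0 0 0 0 -8 85; 0 0 0 0 0 -3 85; 0 0 0 0 0 0 70"

```text
clock: 11.75
ee_pos: [568.2, 152.6, 38.6]
tool_rot: [-3.142, 0.0, 1.568]
contact_force: [0.2, 0.2, 0.4]
finger_gap: 0.854
grasp_force: 0.0
```

Emit:
send_rows --plan "0 0 0 0 0 0 60; 0 0 0 0 0 0 50; 0 0 0 0 0 0 45; 0 0 0 0 0 0 40; 0 0 0 0 0 0 36; 0 0 0 0 0 0 36; 0 0 0 0 0 0 36; 0 0 0 0 0 0 36"

```text
clock: 12.55
ee_pos: [568.8, 153.2, 39.2]
tool_rot: [3.14, -0.0, 1.569]
contact_force: [-1.8, -1.6, 6.4]
finger_gap: 0.482
grasp_force: 30.1
```

Emit:
send_rows --plan "0 0 0 0 0 8 36; 0 0 0 0 0 15 36; 0 0 0 0 0 20 36; 0 0 0 0 0 22 36; 0 0 0 0 0 20 36; 0 0 0 0 0 10 36; 0 0 0 -5 -3 0 36; 0 0 0 -10 -7 0 36"

```text
clock: 13.35
ee_pos: [553.0, 143.0, 133.1]
tool_rot: [3.141, -0.0, 1.569]
contact_force: [-1.1, -0.2, -0.3]
finger_gap: 0.48
grasp_force: 30.5
```

Emit:
send_rows --plan "0 0 0.01 -18 -12 0 36; 0 0 0.01 -20 -14 0 36; 0 0 0 -20 -14 0 36; 0 0 0 -20 -14 0 36; 0 0 0 -18 -12 0 36; 0 0 0 -12 -9 0 36; 0 0 0 -8 -5 0 36; 0 0 0 -3 -2 0 36"

```text
clock: 14.15
ee_pos: [433.1, 60.6, 132.5]
tool_rot: [-3.14, 0.0, 1.588]
contact_force: [0.6, -0.1, -0.3]
finger_gap: 0.484
grasp_force: 30.5
```

Emit:
send_rows --plan "0 0 0 0 0 -8 36; 0 0 0 0 0 -15 36; 0 0 0 0 0 -15 36; 0 0 0 0 0 -15 36; 0 0 0 0 0 -15 36; 0 0 0 0 0 -10 36; 0 0 0 0 0 -5 36; 0 0 0 0 0 0 36"

```text
clock: 14.95
ee_pos: [433.8, 61.2, 49.5]
tool_rot: [-3.14, -0.0, 1.589]
contact_force: [0.5, 0.5, -1.0]
finger_gap: 0.484
grasp_force: 30.5
```

Emit:
send_rows --plan "0 0 0 0 0 -6 36; 0 0 0 0.5 0 -5 36; 0 0 0 0.5 0 -3 36; 0 0 0 0 0 -2 36; 0 0 0 0 0 -1.5 36; 0 0 0 0 0 -0.5 36; 0 0 0 0 0 0 36; 0 0 0 0 0 0 36"

```text
clock: 15.75
ee_pos: [435.4, 61.0, 32.5]
tool_rot: [3.141, 0.0, 1.589]
contact_force: [-0.3, -0.2, -1.2]
finger_gap: 0.484
grasp_force: 30.5
```

Emit:
send_rows --plan "0 0 0 0 0 -0.6 36; 0 0 0 0 0 -0.5 36; 0 0 0 0 0 -0.4 36; 0 0 0 0 0 -0.3 36; 0 0 0 0 0 0 36; 0 0 0 0 0 0 36; 0 0 0 0 0 0 36; 0 0 0 0 0 0 36"

```text
clock: 16.55
ee_pos: [435.4, 61.0, 31.1]
tool_rot: [-3.142, 0.0, 1.589]
contact_force: [-3.1, -0.8, 7.3]
finger_gap: 0.48
grasp_force: 31.3
```

Seated, with 7 N of contact. Releasing and going to green at about (569, 80).

Emit:
send_rows --plan "0 0 0 0 0 0 41; 0 0 0 0 0 0 44; 0 0 0 0 0 0 50; 0 0 0 0 0 0 65; 0 0 0 0 0 0 85; 0 0 0 0 0 0 85; 0 0 0 0 0 0 85; 0 0 0 0 0 10 85"

```text
clock: 17.35
ee_pos: [433.9, 61.0, 39.5]
tool_rot: [-3.139, 0.0, 1.589]
contact_force: [-0.4, 0.6, -0.7]
finger_gap: 0.993
grasp_force: 0.0
```

Emit:
send_rows --plan "0 0 0 0 0 25 85; 0 0 0 0 0 25 85; 0 0 0 0 0 25 85; 0 0 0 0 0 15 85; 0 0 0 10 2 0 85; 0 0 0 20 3 0 85; 0 0 0 22 3 0 85; 0 0 0 22 3 0 85"

```text
clock: 18.15
ee_pos: [510.3, 72.1, 131.5]
tool_rot: [3.141, -0.0, 1.589]
contact_force: [0.5, 0.1, 0.3]
finger_gap: 0.996
grasp_force: 0.0
```

Emit:
send_rows --plan "0 0 0 22 3 0 85; 0 0 -0.01 20 3 0 85; 0 0 -0.01 12 2 0 85; 0 0 0 6 0 0 85; 0 0 0 0 0 -15 85; 0 0 0 0 0 -20 85; 0 0 0 0 0 -10 85; 0 0 0 0 0 0 85"

```text
clock: 18.95
ee_pos: [566.7, 79.8, 82.7]
tool_rot: [-3.137, 0.0, 1.569]
contact_force: [-0.5, -0.2, 0.0]
finger_gap: 0.996
grasp_force: 0.0
```

```bash
python3 - <<'E'
from h import *
import cv2
s=bot.read_state();print(s["ee_pos"],s["contact_force"],s["grasp_force"],s["finger_gap"]*85.4)
a=cam("side")["frame"][130:250,300:440]
cv2.imwrite("pics/a6.png",cv2.resize(a,(700,600),interpolation=2))
E
```

```text
[566.73508938  79.83282265  82.74865933] [-0.5135737  -0.18540219  0.00366889] 0.0 85.0761436955147
```

View pics/a6.png

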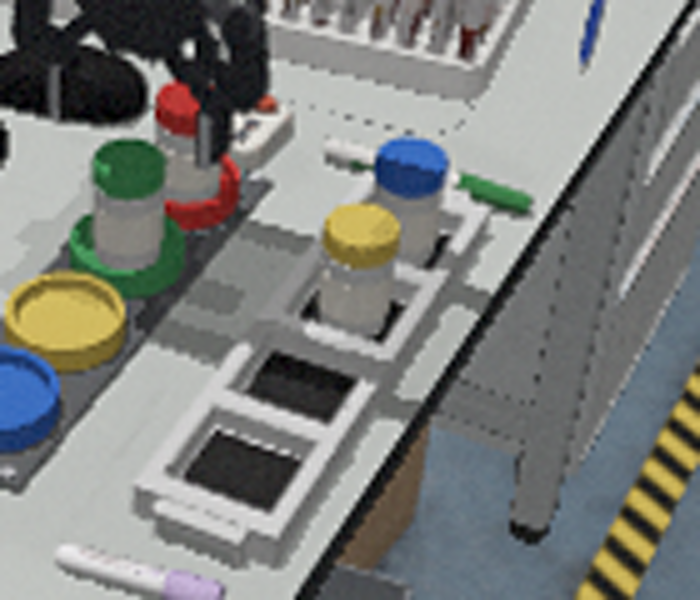

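Yellow is upright in the second place from the right, and the fingers straddle green. Descending.

Emit:
send_rows --plan "0 0 0 1 0 -15 85; 0 0 0 0 0 -15 85; 0 0 0 0 0 -10 85; 0 0 0 0 0 -5 85; 0 0 0 0 0 -2 80; 0 0 0 0 0 0 70; 0 0 0 0 0 0 60; 0 0 0 0 0 0 60"

```text
clock: 19.8
ee_pos: [570.8, 80.1, 39.2]
tool_rot: [3.14, -0.0, 1.569]
contact_force: [0.4, 0.8, -0.3]
finger_gap: 0.705
grasp_force: 0.0
```

Emit:
send_rows --plan "0 0 0 0 0 0 50; 0 0 0 0 0 0 45; 0 0 0 0 0 0 40; 0 0 0 0 0 0 36; 0 0 0 0 0 0 36; 0 0 0 0 0 0 36; 0 0 0 0 0 0 36; 0 0 0 0 0 0 36"

```text
clock: 20.6
ee_pos: [570.6, 80.0, 38.9]
tool_rot: [3.141, -0.0, 1.569]
contact_force: [0.6, -0.2, 5.8]
finger_gap: 0.486
grasp_force: 30.7
```

Emit:
send_rows --plan "0 0 0 0 0 8 36; 0 0 0 0 0 15 36; 0 0 0 0 0 20 36; 0 0 0 0 0 22 36; 0 0 0 0 0 20 36; 0 0 0 0 0 10 36; 0 0 0 -5 2 0 36; 0 0 0 -10 4 0 36"

```text
clock: 21.4
ee_pos: [554.8, 86.0, 133.1]
tool_rot: [-3.141, 0.0, 1.568]
contact_force: [-0.7, -0.2, -1.7]
finger_gap: 0.48
grasp_force: 30.5
```

Emit:
send_rows --plan "0 0 0.01 -18 7 0 36; 0 0 0.01 -20 8 0 36; 0 0 0 -20 8 0 36; 0 0 0 -20 8 0 36; 0 0 0 -18 8 0 36; 0 0 0 -14 6 0 36; 0 0 0 -9 3 0 36; 0 0 0 -3 1 0 36"

```text
clock: 22.2
ee_pos: [431.5, 135.2, 132.4]
tool_rot: [-3.14, 0.0, 1.59]
contact_force: [0.5, 0.7, -0.5]
finger_gap: 0.483
grasp_force: 30.5
```

Emit:
send_rows --plan "0 0 0 0 0 -8 36; 0 0 0 0 0 -15 36; 0 0 0 0 0 -15 36; 0 0 0 0 0 -15 36; 0 0 0 0 0 -15 36; 0 0 0 0 0 -14 36; 0 0 0 0 0 -5 36; 0 0 0 0 0 0 36"

```text
clock: 23.0
ee_pos: [432.5, 134.5, 45.2]
tool_rot: [-3.139, 0.001, 1.588]
contact_force: [0.3, 0.4, -0.8]
finger_gap: 0.485
grasp_force: 30.5
```

Emit:
send_rows --plan "0 0 0 0 0 -4 36; 0 0 0 0 0 -4 36; 0 0 0 0 0 -3 36; 0 0 0 0 0 -2 36; 0 0 0 0 0 -1 36; 0 0 0 0 0 0 36; 0 0 0 0 0 0 36; 0 0 0 0 0 0 36"

```text
clock: 23.8
ee_pos: [433.4, 135.0, 32.6]
tool_rot: [3.141, -0.0, 1.589]
contact_force: [0.3, -0.0, -1.0]
finger_gap: 0.486
grasp_force: 30.5
```

Emit:
send_rows --plan "0 0 0 0 0 -0.6 36; 0 0 0 0 0 -0.5 36; 0 0 0 0 0 -0.4 36; 0 0 0 0 0 -0.3 36; 0 0 0 0 0 0 36; 0 0 0 0 0 0 36; 0 0 0 0 0 0 36; 0 0 0 0 0 0 36"

```text
clock: 24.6
ee_pos: [433.3, 135.0, 30.9]
tool_rot: [3.142, -0.0, 1.589]
contact_force: [-2.3, -0.8, 4.9]
finger_gap: 0.484
grasp_force: 31.0
```

Emit:
send_rows --plan "0 0 0 0 0 0 41; 0 0 0 0 0 0 44; 0 0 0 0 0 0 50; 0 0 0 0 0 0 65; 0 0 0 0 0 0 85; 0 0 0 0 0 0 85; 0 0 0 0 0 0 85; 0 0 0 0 0 10 85"

```text
clock: 25.4
ee_pos: [431.9, 134.7, 39.7]
tool_rot: [-3.139, 0.0, 1.589]
contact_force: [-1.5, -0.8, 0.1]
finger_gap: 0.995
grasp_force: 0.0
```

Emit:
send_rows --plan "0 0 0 0 0 25 85; 0 0 0 0 0 25 85; 0 0 0 0 0 25 85; 0 0 0 0 0 15 85; 0 0 0 10 -9 0 85; 0 0 0 20 -19 0 85; 0 0 0 22 -21 0 85; 0 0 0 22 -21 0 85"

```text
clock: 26.2
ee_pos: [508.0, 63.6, 130.0]
tool_rot: [-3.141, 0.0, 1.589]
contact_force: [1.0, 0.3, 0.6]
finger_gap: 0.998
grasp_force: 0.0
```

Emit:
send_rows --plan "0 0 0 22 -21 0 85; 0 0 -0.01 20 -19 0 85; 0 0 -0.01 13 -12 0 85; 0 0 0 7 -6 0 85; 0 0 0 0 0 -15 85; 0 0 0 0 0 -20 85; 0 0 0 0 0 -10 85; 0 0 0 0 0 0 85"

```text
clock: 27.0
ee_pos: [566.7, 7.7, 82.6]
tool_rot: [-3.136, -0.0, 1.57]
contact_force: [-0.7, 0.1, 0.4]
finger_gap: 0.996
grasp_force: 0.0
```

```bash
python3 - <<'E'
from h import *
import cv2
s=bot.read_state();print(s["ee_pos"],s["contact_force"],s["grasp_force"],s["finger_gap"]*85.4)
a=cam("side")["frame"][130:250,300:440]
cv2.imwrite("pics/a7.png",cv2.resize(a,(700,600),interpolation=2))
E
```

```text
[566.67848798   7.70791776  82.63171132] [-0.65840679  0.09586971  0.35308645] 0.0 85.03604383550196
```

View pics/a7.png

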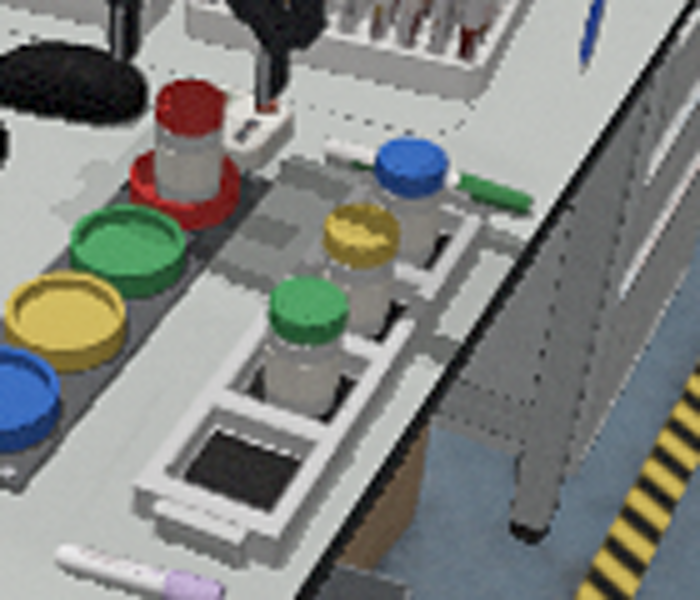

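Green is upright in the third place, and the gripper is over red, clear of the timer. Descending.

Emit:
send_rows --plan "0 0 0 1 0 -15 85; 0 0 0 0 0 -15 85; 0 0 0 0 0 -10 85; 0 0 0 0 0 -5 85; 0 0 0 0 0 -2 80; 0 0 0 0 0 0 70; 0 0 0 0 0 0 60; 0 0 0 0 0 0 60"

```text
clock: 27.85
ee_pos: [570.8, 6.9, 39.4]
tool_rot: [3.14, 0.0, 1.569]
contact_force: [0.3, -0.2, 0.2]
finger_gap: 0.704
grasp_force: 0.0
```

Emit:
send_rows --plan "0 0 0 0 0 0 50; 0 0 0 0 0 0 45; 0 0 0 0 0 0 40; 0 0 0 0 0 0 36; 0 0 0 0 0 0 36; 0 0 0 0 0 0 36; 0 0 0 0 0 0 36; 0 0 0 0 0 0 36"

```text
clock: 28.65
ee_pos: [570.6, 7.0, 39.1]
tool_rot: [3.141, -0.0, 1.569]
contact_force: [-1.0, 0.5, 5.1]
finger_gap: 0.488
grasp_force: 30.5
```

Emit:
send_rows --plan "0 0 0 0 0 8 36; 0 0 0 0 0 15 36; 0 0 0 0 0 20 36; 0 0 0 0 0 22 36; 0 0 0 0 0 20 36; 0 0 0 0 0 10 36; 0 0 0 -5 7 0 36; 0 0 0 -10 15 0 36"

```text
clock: 29.45
ee_pos: [554.8, 29.0, 133.3]
tool_rot: [-3.141, 0.0, 1.567]
contact_force: [-0.5, 0.4, -1.5]
finger_gap: 0.481
grasp_force: 30.5
```

Emit:
send_rows --plan "0 0 0.01 -18 26 0 36; 0 0 0.01 -20 29 0 36; 0 0 0 -20 29 0 36; 0 0 0 -20 29 0 36; 0 0 0 -18 26 0 36; 0 0 0 -15 22 0 36; 0 0 0 -9 13 0 36; 0 0 0 -4 6 0 36"

```text
clock: 30.25
ee_pos: [428.3, 210.5, 132.0]
tool_rot: [-3.139, 0.0, 1.591]
contact_force: [0.2, 0.2, -0.9]
finger_gap: 0.485
grasp_force: 30.6
```

Emit:
send_rows --plan "0 0 0 0 0 -8 36; 0 0 0 0 0 -15 36; 0 0 0 0 0 -15 36; 0 0 0 0 0 -15 36; 0 0 0 0 0 -15 36; 0 0 0 0 0 -14 36; 0 0 0 0 0 -5 36; 0 0 0 0 0 0 36"

```text
clock: 31.05
ee_pos: [430.4, 208.4, 45.4]
tool_rot: [-3.139, 0.001, 1.588]
contact_force: [0.7, -0.2, -0.3]
finger_gap: 0.486
grasp_force: 30.5
```

Emit:
send_rows --plan "0 0 0 0 0 -4 36; 0 0 0 0 0 -4 36; 0 0 0 0 0 -3 36; 0 0 0 0 0 -2 36; 0 0 0 0 0 -1 36; 0 0 0 0 0 0 36; 0 0 0 0 0 0 36; 0 0 0 0 0 0 36"

```text
clock: 31.85
ee_pos: [431.4, 209.1, 32.8]
tool_rot: [3.141, -0.0, 1.589]
contact_force: [0.3, -0.5, -0.7]
finger_gap: 0.484
grasp_force: 30.5
```

Emit:
send_rows --plan "0 0 0 0 0 -0.6 36; 0 0 0 0 0 -0.5 36; 0 0 0 0 0 -0.4 36; 0 0 0 0 0 -0.3 36; 0 0 0 0 0 0 36; 0 0 0 0 0 0 36; 0 0 0 0 0 0 36; 0 0 0 0 0 0 36"

```text
clock: 32.65
ee_pos: [431.3, 209.0, 31.1]
tool_rot: [-3.142, -0.0, 1.589]
contact_force: [-3.4, -0.7, 4.8]
finger_gap: 0.484
grasp_force: 30.7
```

Emit:
send_rows --plan "0 0 0 0 0 0 41; 0 0 0 0 0 0 44; 0 0 0 0 0 0 50; 0 0 0 0 0 0 65; 0 0 0 0 0 0 85; 0 0 0 0 0 0 85; 0 0 0 0 0 0 85; 0 0 0 0 0 10 85"

```text
clock: 33.45
ee_pos: [430.0, 208.6, 39.9]
tool_rot: [-3.139, 0.001, 1.589]
contact_force: [0.1, -0.8, -0.4]
finger_gap: 0.998
grasp_force: 0.0
```

Emit:
send_rows --plan "0 0 0 0 0 20 85; 0 0 0 0 0 25 85; 0 0 0 0 0 25 85; 0 0 0 0 0 25 85; 0 0 0 0 0 25 85; 0 0 0 0 0 10 85; 0 0 0 0 0 0 85; 0 0 0 0 0 0 85"

```text
clock: 34.25
ee_pos: [430.9, 208.9, 170.1]
tool_rot: [-3.141, 0.0, 1.589]
contact_force: [-0.0, -0.1, -0.2]
finger_gap: 0.995
grasp_force: 0.0
```

```bash
python3 - <<'E'
from h import *
import cv2
s=bot.read_state();print(s["ee_pos"],s["contact_force"],s["grasp_force"],s["finger_gap"]*85.4)
a=cam("side")["frame"][130:250,300:440]
cv2.imwrite("pics/a8.png",cv2.resize(a,(700,600),interpolation=2))
E
```

```text
[430.89736211 208.86712261 170.09747739] [-0.02850724 -0.13965818 -0.17669065] 0.0 84.9884250007717
```

View pics/a8.png

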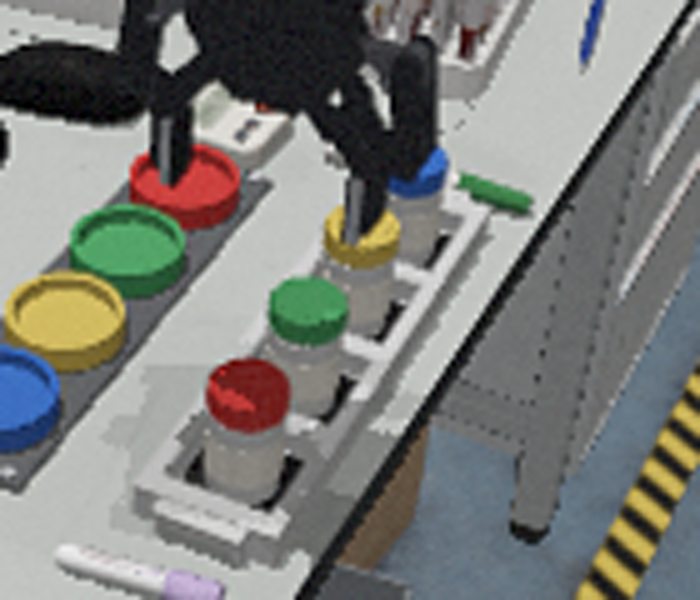

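All four pots stand upright in the rack, with red at the left (248,395), then green, yellow and blue. The gripper is clear.

```bash
python3 -c "
from bench import bot
print(bot.job_done())"
```

```text
the job is handed in; nothing more can be done
None
```

All four pots stand upright and released in the rack in reverse order (from the left: red, green, yellow, blue), and the job was handed in at about 34 s of the 96 s limit; the hand-in returned no verdict.

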